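# Hold the sprung key switch turned

## Robot

A 7-joint arm with a two-finger parallel gripper is mounted at the origin on the work surface; the furniture and walls round the work are solid. World frame = base frame: x ahead of the robot, y to its left, z up, the work surface at z = 0. Lengths are in m, angles in rad, forces in N, time in s.
With the tool pointing down it reaches from about 0.425 to 1.025 m from the base axis. Payload 3.6 kg.
Tool frame: the origin (TCP) lies midway between the tips of the shut fingers; the grasp point (between the pads) lies 19 mm behind it; z points along the fingers, y is the line along which they close (so a half turn about z gives the same grasp; the last joint's range is limited). The gripper opens to 85 mm and grips with 20 to 120 N. Pads are 22 mm wide; open, the fingers measure 114 mm over their backs; the gripper's body (76 mm by 85 mm) begins 54 mm behind the grasp point. The pads swing forward as they close: fully open they stand 13 mm farther back than shut.
Start: joints at [-1.268, 0.591, 0.048, 1.609, -0.033, 0.943, -0.034], TCP at [0.28, 0.669, 0.231] pointing down, gripper open.
Joint ranges: [-2.69, 2.69], [-0.47, 2.24], [-1.27, 1.36], [0.19, 2.51], [-1.53, 4.68], [0.08, 2.07], [-3.09, 3.09]. Speed limits (rad/s): [2.57, 2.57, 3.14, 3.14, 3.14, 3.14, 3.14].

## Interface

Orientations are given as [roll, pitch, yaw] about the fixed x, y, z axes, in that order (R = Rz(yaw) Ry(pitch) Rx(roll)).
In Python, from plant import r, gripper_open, grab, kinematics, status, imaging, order gives the robot as it stands. Calls block until the motion is done:
- r.move_pose(position, orientation): joint-space move of the TCP to a pose.
- r.servo_line(position, rot=None, rate=0.15, force_limit=None): straight line of the TCP; rot=None keeps the orientation; rate is the mean speed in m/s. With force_limit (N) it stops when the force on the tool has changed by that much, and returns True; else False.
- r.move_j(angles): joint-space move.
- gripper_open() and grab(grip_force=None): open the fingers fully, or close them until they stop; grip_force is the grip in N (None keeps the last).
- r.pause(seconds).
- kinematics.ik(position, orientation): joint angles nearest the present ones, or None.
- status.observe(): the state.
- imaging.snapshot(name): name is "scene" or "top" or "wrist"; returns the picture (400x640x3 uint8, red, green, blue); there is no depth.
- imaging.get_calibration(name): a dict with "fx", "fy", "cx", "cy" (pixels), "origin" and "attitude" of the camera in the world. Camera axes: x right, y up, looking along -z (the intrinsics and any distortion apply to the point x, -y, -z); pixel columns grow to the right and rows downward; lengths in m; the calibration is good to about 2 mm. A picture is of the moment at which its call begins: read the wrist's pose just before it. get_calibration takes no time and is no camera call; for the wrist camera it gives the pose at the moment of the call.
A pose or a line that the arm cannot do raises r.PlanningError and nothing moves.
- order.sign_off(): hands the job in; it is judged then, once.
The state is a dict: "clock": time; "joints": joint angles; "joint_vel": joint speeds; "joint_efforts": joint torques, N m; "position": TCP position; "orientation": TCP orientation; "contact_force": force on the tool from outside, world axes, zero at the start; "wrist_torque": the same for the moment, N m; "grip_width": finger opening in m; "gripper_force": force on a finger pad.
Only numpy, scipy, OpenCV 4.12 (cv2) and the standard library are available. Lean on these libraries where they do the work, as an engineer would, in place of code of your own. Each camera call takes 0.05 s, during which the arm holds its last target. There are 200 camera calls.

## Task

Take the key with the blue bow out of the key stand, push it fully home, upright, into the barrel of the grey key-switch box (wiggle it a little if the sticky pins hold it up), and only then turn it clockwise, seen from above, by about a quarter turn to its stop. The switch is sprung to return, so the program finishes while the gripper still grips the key and holds it turned. Leave the red key in the stand and do not shift the other things on the bench.

Things in the scene. Friction and masses are not known exactly. Their poses are not given: they have to be found in the camera images.
- key_blue_bow (a point): Key with a blue plastic bow, standing blade down in one of the two slots of the key stand. This point is the centre of the bow, the part to grip: 12 mm thick along its x (close the fingers along this axis), 32 mm wide along its y, 44 mm tall along its z (up). The key is the same both ways round. 90 g.
- key_blue_seat (a point): Centre of the flat underside of the blue bow, 22 mm below the bow's centre; axes as the bow's. Below it the flat steel blade: 6 mm thick (x), 20 mm wide (y), 26 mm long, its lower 12 mm tapered and rounded at its lower end. When the key is fully home this point lies on the keyhole point.
- key_red_bow (a point): Centre of the red bow of a second key of the same shape, in the stand's other slot; it stays there.
- key_stand: White plastic block 50 mm (x) by 150 mm (y) by 32 mm high, fixed; origin at the centre of its underside. Two loose upright slots 45 mm either side of its centre along its y hold the keys, 26 mm deep in; the bows stand on its top. Which key is in which slot varies. The keys' x and y are parallel to the stand's.
- keyhole (a point): Centre of the mouth of the key slot, in the brass face of the barrel, 75 mm above the bench; z up. The slot is 22 mm long (its y), 8 mm wide (its x) and 28 mm deep and turns with the plug; the blade has about 1 mm play on each side. Sticky pins on a sliding carrier stand in it from about 6 mm below the mouth; over the last 16 mm of its way the key must push them down with 6 to 10 N (its weight will not do it).
- switch_box: Grey key-switch box, fixed, 110 mm (x) by 130 mm (y), 45 mm high; origin at the centre of its underside. On its middle stands the barrel with the keyhole, 48 mm in diameter and 30 mm tall. With the switch at rest the slot runs along the box's y.
- plug (a joint): Rotation of the brass plug (rad): 0 with the switch at rest, growing clockwise seen from above to its stop at 1.45. A spring turns it back to 0 (about 0.1 N m at the stop). The key has about 0.1 rad of play in the slot, so it turns that much further than the plug.
- tip_case: Pink pipette-tip box with clear lid, 133 x 86 x 71 mm, at the back; a bystander.
- bench_timer: White bench timer, 92 x 58 x 23 mm, at the back; a bystander.
- glass_bottle: Clear bottle with a blue cap, 86 mm in diameter, 180 mm tall, at the left; a bystander.
- small_beaker: Clear beaker, 54 mm in diameter, 69 mm tall, at the right; a bystander.

How it is judged:
On the way:
1. the blue key is fully home in the keyhole, with the plug not yet turned (z of key_blue_seat in the frame of keyhole below 0.0025 m and horizontal distance between key_blue_seat and keyhole below 0.004 m and angle between key_blue_seat's own z axis and vertical below 0.12 rad and angle between the y axis of key_blue_seat and the y axis of keyhole, either way round below 0.3 rad and value of joint plug below 0.3 rad), for 0.1 s.
At the end, for the whole second after the job is handed in: The blue key is fully home (underside of the bow within 2.5 mm of the plug's face and 4 mm of its centre, upright within 0.12 rad, blade along the slot), the plug stands past 1.2 rad, and the gripper's fingers still grip the key; the red key stands in its slot (within 15 mm and 0.2 rad) (z of key_blue_seat in the frame of keyhole below 0.0025 m and horizontal distance between key_blue_seat and keyhole below 0.004 m and angle between key_blue_seat's own z axis and vertical below 0.12 rad and angle between the y axis of key_blue_seat and the y axis of keyhole, either way round below 0.3 rad and value of joint plug above 1.2 rad and contact force between the fingers and key_blue above 1 N and angle between key_red_bow's own z axis and vertical below 0.2 rad and distance of key_red_bow from where it was at the start of the episode below 0.015 m); the arm keeps its last pose, push and grip.
It fails at once if the red key was taken or knocked out of its slot (distance of key_red_bow from where it was at the start of the episode above 0.02 m).
It fails at once if the tip case was shifted by more than 20 mm (distance of tip_case from where it was at the start of the episode above 0.02 m).
It fails at once if the bench timer was shifted by more than 20 mm (distance of bench_timer from where it was at the start of the episode above 0.02 m).
It fails at once if the glass bottle was shifted by more than 20 mm (distance of glass_bottle from where it was at the start of the episode above 0.02 m).
It fails at once if the small beaker was shifted by more than 20 mm (distance of small_beaker from where it was at the start of the episode above 0.02 m).
It also fails if it takes over 51 s, if anything falls off the work surface, if the arm or the gripper's body presses on something with over 40 N, if the wrist force passes 120 N, or if a joint passes its speed limit or range.

## Working session

There is one attempt and no reset: what is moved stays moved. The work goes in short steps, each a Python script; the robot and the scene stay as the last script left them, time stands still between calls to the robot, and variables do not carry over. Pictures are saved under pics/ and viewed, at most 10 in all, crops included, and the job is handed in when it is done.

```bash
mkdir -p pics; ls
python3 - <<'E'
from plant import *
import cv2,numpy as np
for n in ("scene","top"):
    im=imaging.snapshot(n); cv2.imwrite(f"pics/{n}0.png",im[...,::-1]); print(n,imaging.get_calibration(n))
print(imaging.get_calibration("wrist"))
s=status.observe();print(s)
E
```

```text
pics
scene {'fx': 487.9282820442531, 'fy': 487.9282820442531, 'cx': 310.57808417787817, 'cy': 205.55328995959417, 'origin': array([-0.27716898, -0.94470007,  0.87869123]), 'attitude': array([ 1.00528712, -0.01426491, -0.64748232])}
top {'fx': 437.736878490087, 'fy': 437.736878490087, 'cx': 320.30921835455047, 'cy': 207.77977601935385, 'origin': array([0.45294409, 0.05518117, 1.43519829]), 'attitude': array([ 0.03755816, -0.00454518, -1.58853747])}
{'fx': 310.8425041820995, 'fy': 310.8425041820995, 'cx': 317.17852467928583, 'cy': 193.77582501723367, 'origin': array([0.21898267, 0.69525496, 0.37333435]), 'attitude': array([-2.60059758e-01,  4.74984344e-04,  1.17467684e+00])}
{'clock': 0.1, 'joints': array([-1.26747679,  0.59200363,  0.04829801,  1.60967068, -0.03326824,
        0.94269305, -0.03369755]), 'joint_vel': array([ 8.21308850e-05, -3.23821532e-03,  1.78351055e-03, -4.21101622e-03,
        8.56624394e-04, -1.32840323e-03, -1.39334855e-03]), 'joint_efforts': array([ 5.74954291e-03, -5.49994826e+01,  1.55365460e+00, -1.98826021e+01,
        9.71288304e-03,  3.87994805e-03,  2.54473161e-05]), 'position': array([0.27991524, 0.66799558, 0.23028096]), 'orientation': array([-3.13962628e+00,  1.32104930e-04,  2.74488054e+00]), 'contact_force': array([-0.20297195, -0.07968647, -0.35682368]), 'wrist_torque': array([-0.01385456, -0.01505955,  0.01442836]), 'gripper_force': 0.0, 'grip_width': 0.08547092136873294}
```

View pics/top0.png

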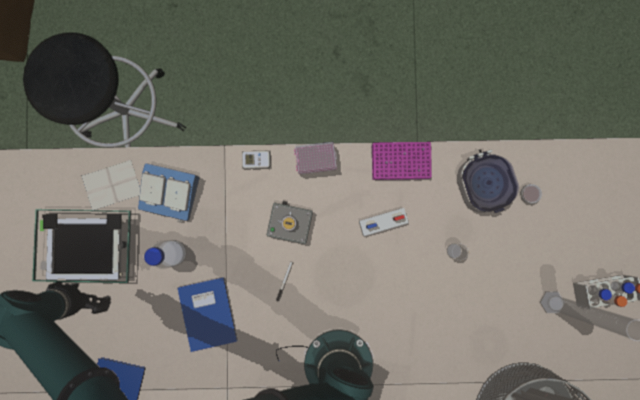

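View pics/scene0.png

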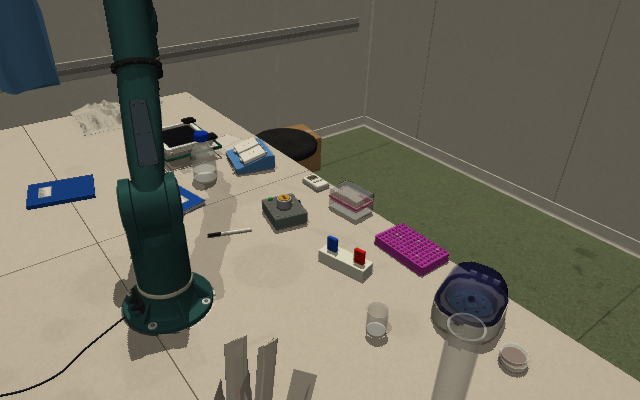

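```bash
cat > h.py <<'E'
from plant import r,gripper_open,grab,kinematics,status,imaging,order
import cv2,numpy as np
from scipy.spatial.transform import Rotation as R
def world(c,uv,z):
    """pixels -> world points on the plane at height z"""
    uv=np.atleast_2d(uv).astype(float)
    d=np.c_[(uv[:,0]-c['cx'])/c['fx'],-(uv[:,1]-c['cy'])/c['fy'],-np.ones(len(uv))]
    d=R.from_euler('xyz',c['attitude']).apply(d); o=np.array(c['origin'])
    return (o+d*((z-o[2])/d[:,2])[:,None])
def pix(c,p):
    q=R.from_euler('xyz',c['attitude']).inv().apply(np.atleast_2d(p)-c['origin'])
    return np.c_[c['cx']-c['fx']*q[:,0]/q[:,2],c['cy']+c['fy']*q[:,1]/q[:,2]]
def snap(name,file):
    c=imaging.get_calibration(name); im=imaging.snapshot(name)
    cv2.imwrite(f'pics/{file}.png',im[...,::-1]); np.save(f'pics/{file}.npy',[c],allow_pickle=True); return c,im
E
python3 - <<'E'
from h import *
c=imaging.get_calibration('top')
b,rd=world(c,[[372,226],[398,218]],.06)[:,:2]; k=world(c,[289,224],.075)[0,:2]
print(b,rd,k, world(c,[[268,232],[304,244],[313,212],[281,203]],.045))
d=b-rd; a=np.arctan2(d[1],d[0]); print('stand y yaw',a)
st=(b+rd)/2
p=status.observe()['position']
r.servo_line([p[0],p[1],.33])
for nm,q in (('wk',k),('ws',st)):
    yaw=0+ (np.pi/2)
    for yaw in (np.pi,np.pi/2,0,-np.pi/2):
        print(nm,yaw,kinematics.ik([*q,.30],[np.pi,0,yaw]))
yaw=2.74
r.move_pose([*k,.28],[np.pi,0,np.pi/1]); snap('wrist','wk')
r.move_pose([*st,.25],[np.pi,0,np.pi]); snap('wrist','ws')
print(status.observe()['clock'],status.observe()['joints'])
E
python3 -c "
import cv2,numpy as np
a=cv2.imread('pics/wk.png');b=cv2.imread('pics/ws.png');cv2.imwrite('pics/both.png',np.vstack([a[:,60:580],b[:,60:580]])[:, :].repeat(1,0)[:800]);"
```

```text
[ 0.44439311 -0.1132877 ] [ 0.46806245 -0.19561134] [0.45526609 0.14616409] [[0.43115915 0.21508749 0.045     ]
 [0.39116982 0.10162992 0.045     ]
 [0.49205614 0.07139098 0.045     ]
 [0.52245635 0.17257988 0.045     ]]
stand y yaw 1.850760659130227
wk 3.141592653589793 [-0.58994451  0.1935511   0.21667902  2.08117737 -0.05403725  0.87200115
  1.22838874]
wk 1.5707963267948966 [-0.82531865  0.20763973  0.49921307  2.08974402 -0.12914758  0.8730708
 -0.2519323 ]
wk 0 [-1.06826272  0.24900978  0.81024557  2.09746508 -0.232973    0.88406725
 -1.69514873]
wk -1.5707963267948966 [-0.29699853  0.1962522  -0.1268204   2.06978639  0.03207532  0.87734338
  2.69967627]
ws 3.141592653589793 [-0.37774113  0.24328843  0.74330923  2.08937165 -0.21264474  0.88267804
  2.05776325]
ws 1.5707963267948966 [-0.5441792   0.29800454  0.97871306  2.0940186  -0.31560526  0.9025752
  0.61310101]
ws 0 [-0.53872332  0.29543471  0.9703274   2.09387956 -0.31130819  0.90151282
 -0.96295652]
ws -1.5707963267948966 [ 0.96837862  0.29789173 -0.89985645  2.04032604  0.29014887  0.93319423
  3.0562576 ]
4.1583 [-0.06974331  0.27346215  0.3671427   2.1365823  -0.1432725   0.7539919
  1.96365495]
```

View pics/wk.png

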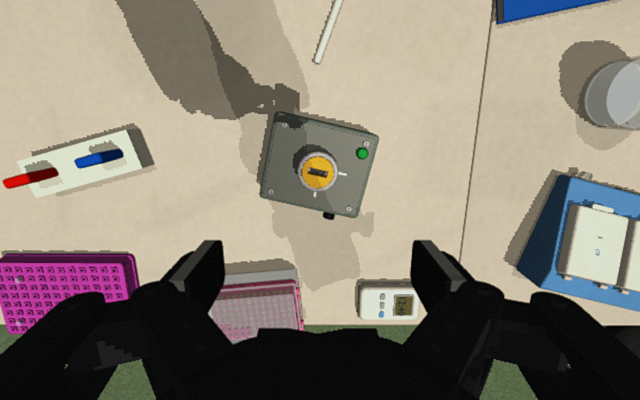

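View pics/ws.png

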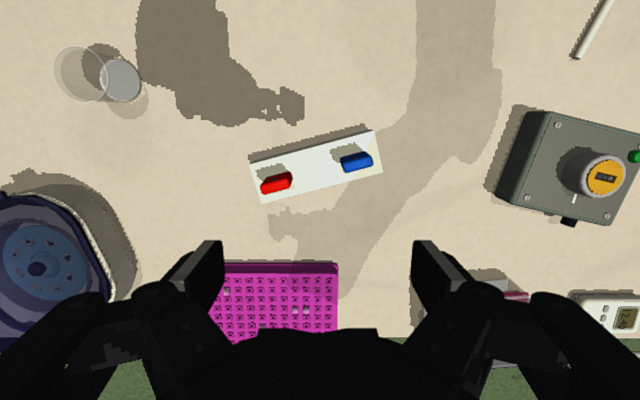

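```bash
cat > m.py <<'E'
from h import *
from scipy.optimize import minimize
def sil(c,p,dims,z0,S=4):
    x,y,a=p; dx,dy,dz=dims
    P=np.array([[sx*dx/2,sy*dy/2,0] for sx in(-1,1) for sy in(-1,1)])
    P=np.r_[P+[0,0,z0],P+[0,0,z0+dz]]; P=R.from_euler('z',a).apply(P)+[x,y,0]
    m=np.zeros((400*S,640*S),np.uint8)
    cv2.fillConvexPoly(m,cv2.convexHull(np.round((pix(c,P)+.5)*S).astype(np.int32)),1); return m>0
def fit(c,mask,p0,dims,z0,S=4):
    M=cv2.resize(mask.astype(np.uint8),None,fx=S,fy=S,interpolation=cv2.INTER_NEAREST)>0
    f=lambda p:1-(lambda m:(m&M).sum()/(m|M).sum())(sil(c,p,dims,z0,S))
    s=np.array([[0,0,0],[.012,0,0],[0,.012,0],[0,0,.25]])
    o=minimize(f,p0,method='Nelder-Mead',options=dict(initial_simplex=np.array(p0)+s,xatol=1e-5,fatol=1e-5,maxiter=150)); return o.x,1-o.fun
def biggest(m,near):
    n,l,s,ce=cv2.connectedComponentsWithStats(m.astype(np.uint8))
    i=1+np.argmin(np.hypot(*(ce[1:]-near).T)+1e3*(s[1:,4]<40)); return l==i
def load(f): return np.load(f'pics/{f}.npy',allow_pickle=True)[0],cv2.imread(f'pics/{f}.png')[...,::-1].astype(int)
E
python3 - <<'E'
from m import *
for f,nb,nr in (('ws',(356,162),(276,182)),('wk',(99,159),(31,177))):
    c,im=load(f); r_,g,b=im[...,0],im[...,1],im[...,2]
    for nm,mk,near in (('blue',(b>1.6*r_)&(b>60)&(b>1.3*g),nb),('red',(r_>2*g)&(r_>2*b)&(r_>60),nr)):
        mk=biggest(mk,near); 
        p0=[*world(c,near,.055)[0,:2],.28]; print(f,nm,mk.sum(),fit(c,mk,p0,(.012,.032,.044),.032))
    mk=(im.min(2)>190)&(im.max(2)-im.min(2)<25); 
for f,near in (('wk',(318,172)),('ws',(606,178))):
    c,im=load(f); r_,g,b=im[...,0],im[...,1],im[...,2]
    mk=biggest((r_>150)&(b<.45*r_)&(g>.5*r_)&(g<.85*r_),near)
    cn=cv2.findContours(mk.astype(np.uint8),0,1)[0][0][:,0]; e=cv2.fitEllipse(cv2.convexHull(cn)); print(f,'brass',mk.sum(),e,world(c,e[0],.075))
    # slot: dark inside disc
    d=np.zeros(mk.shape,np.uint8); cv2.ellipse(d,(e[0],(e[1][0]*.8,e[1][1]*.8),e[2]),1,-1)
    q=(d>0)&(r_<110); v,u=np.nonzero(q); W=world(c,np.c_[u,v],.075)[:,:2]; m=W.mean(0); U=np.linalg.svd(W-m)[2][0]; print('slot',len(u),m,np.arctan2(*(-U*np.sign(U[1]))*[1,1]) , np.arctan2(-U[0]*np.sign(U[1]),abs(U[1])))
c,im=load('wk')
W=world(c,[[277,112],[378,135],[358,217],[262,193]],.045)[:,:2]; print('box',W.mean(0),W[1]-W[0],W[2]-W[3])
E
```

```text
ws blue 329 (array([ 0.44591993, -0.10807781,  0.3957561 ]), np.float64(0.5685893281486282))
ws red 444 (array([ 0.46751407, -0.19516622,  0.36679392]), np.float64(0.7645536869340233))
wk blue 401 (array([ 0.44391569, -0.10846949,  0.21316855]), np.float64(0.7062859672421425))
wk red 524 (array([ 0.46829713, -0.19823935,  0.21665575]), np.float64(0.8348393574297188))
wk brass 643 ((317.4125671386719, 171.7194366455078), (30.990007400512695, 31.416234970092773), 57.62049865722656) [[0.45655863 0.15020085 0.075     ]]
slot 106 [0.45733455 0.15021072] -2.9166585196972883 -0.22493413389250497
ws brass 748 ((605.1083374023438, 176.9284210205078), (29.768362045288086, 38.536373138427734), 48.85123825073242) [[0.45683766 0.15090247 0.075     ]]
slot 135 [0.45716413 0.15098179] -2.913520833820616 -0.22807181976917684
box [0.45489267 0.15218622] [0.02641401 0.120261  ] [0.0317198  0.12195487]
```

Run:
```python
from m import *
yaw=.254+np.pi/2
r.move_pose([.445,-.108,.16],[np.pi,0,yaw])
c,im=snap('wrist','wb'); s=status.observe(); print(s['clock'],s['joints'],s['position'],s['orientation'])
print(pix(c,[[.445,-.108,.076],[.445,-.108,.032]]))
```

```text
5.2167 [-0.29744261  0.43209205  0.57299749  2.27272028 -0.45475965  0.54418725
  0.88438637] [ 0.44574827 -0.1077675   0.16040293] [3.14034298e+00 2.34109529e-04 1.82672528e+00]
[[316.5310658  202.92396743]
 [316.57907493 188.99295522]]
```

View pics/wb.png

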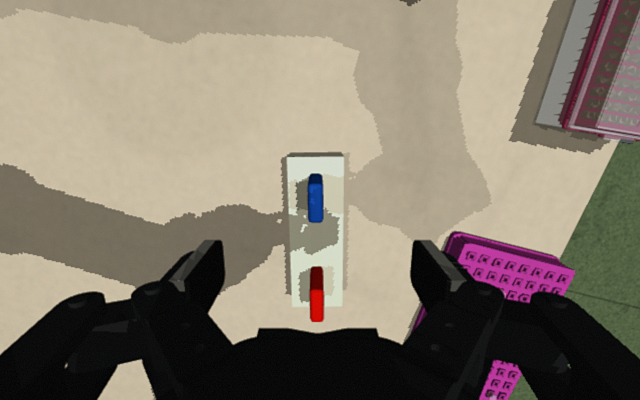

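Run:
```python
from m import *
c,im=load('wb'); r_,g,b=im[...,0],im[...,1],im[...,2]
mk=biggest((b>1.6*r_)&(b>40)&(b>1.3*g),(316,198)); v,u=np.nonzero(mk); print(u.min(),u.max(),v.min(),v.max())
p,q=fit(c,mk,[.445,-.108,.254],(.012,.032,.044),.032); print(p,q)
s=status.observe(); 
if abs(p[0]-.445)<.006 and abs(p[1]+.108)<.006:
    yaw=.254+np.pi/2
    r.move_pose([p[0],p[1],.10],[np.pi,0,yaw])
    print(r.servo_line([p[0],p[1],.041],rate=.08,force_limit=8))
    grab(40); s=status.observe(); print(s['clock'],s['position'],s['grip_width'],s['gripper_force'],s['contact_force'],s['joints'])
```

```text
308 322 174 222
[ 0.44397377 -0.10920027  0.2808872 ] 0.8628239845261122
False
7.1167 [ 0.44401104 -0.10921094  0.04112497] 0.011380491993879267 40.6811785697937 [-0.72769142  0.19888835  3.57210818] [-0.05551777  0.63619132  0.26830244  2.32858101 -0.69152063  0.24973337
  1.0921787 ]
```

Run:
```python
from m import *
p=status.observe()['position']
r.servo_line([p[0],p[1],.15],rate=.1)
y=-.226+np.pi/2
for a in np.linspace(0,-1.62,5): print(kinematics.ik([.457,.1505,.084],[np.pi,0,y+a]))
r.move_pose([.457,.1505,.15],[np.pi,0,y])
r.servo_line([.457,.1505,.123],rate=.1)
r.pause(.3)
c,im=snap('wrist','wh'); s=status.observe(); print(s['clock'],s['position'],s['orientation'],s['grip_width'],s['contact_force'],s['joints'])
r_,g,b=im[...,0].astype(int),im[...,1].astype(int),im[...,2].astype(int)
mk=biggest((b>1.6*r_)&(b>40)&(b>1.3*g),(316,198)); v,u=np.nonzero(mk); print(u.min(),u.max(),v.min(),v.max())
print(fit(c,mk,[.457,.1505,-.226],(.012,.032,.044),s['position'][2]-.009))
cv2.imwrite('pics/whc.png',cv2.resize(im[100:300,200:440,::-1],None,fx=3,fy=3))
```

```text
[-0.82842082  0.62097621  0.57738117  2.27109977 -0.80116901  0.45805939
  0.17960601]
[-0.9049916   0.65951332  0.6955626   2.27402195 -0.92060998  0.51587514
 -0.10046469]
[-0.97788145  0.70935906  0.81625075  2.27668412 -1.0252746   0.588525
 -0.39442747]
[-1.04111607  0.76844717  0.93149044  2.2788856  -1.11063808  0.67194918
 -0.70721839]
[-1.08934546  0.82948116  1.03064425  2.28049002 -1.17399663  0.75578724
 -1.04233716]
10.1417 [0.45722325 0.15061905 0.12332967] [ 3.14105819e+00 -4.60065729e-04  1.34493805e+00] 0.01164128462031979 [-0.66561163  1.19617192 -0.61659477] [-0.9069255   0.56543987  0.68332732  2.25331447 -0.7115328   0.54478128
  0.10460264]
302 332 216 320
(array([ 0.45592997,  0.15128338, -0.22939713]), np.float64(0.8774538851189907))
```

View pics/whc.png

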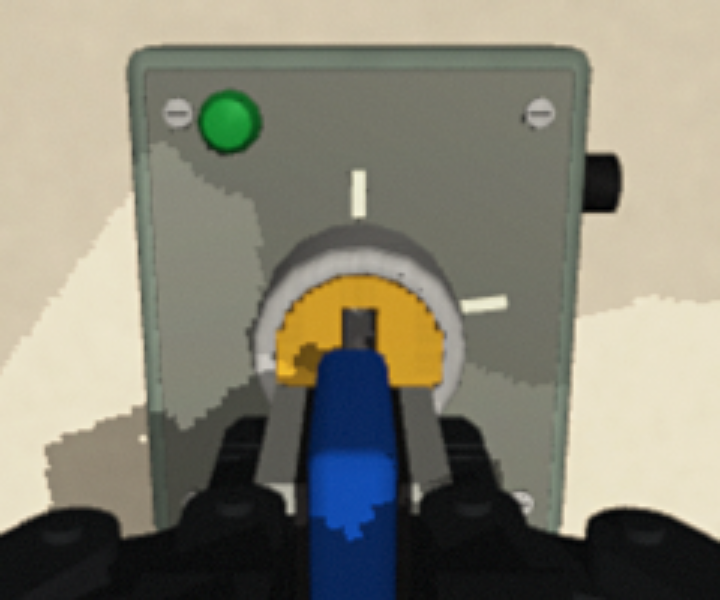

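Run:
```python
from m import *
c,im=load('wh'); a=-.226; ex=np.array([np.cos(a),np.sin(a)]); ey=np.array([-ex[1],ex[0]])
r_,g,b=im[...,0],im[...,1],im[...,2]
q=(r_<110)&(abs(r_-b)<40); 
for row in (204,207,210,213):
    u=[i for i in range(308,333) if q[row,i]]; print(row,u, [im[row,i].tolist() for i in (u[0]-1,u[-1]+1)] if u else '')
for nm,w in (('slotend',world(c,[319.3,202.5],.075)[0,:2]),('brassL',world(c,[292,226],.075)[0,:2]),('brassR',world(c,[347.5,226],.075)[0,:2]),('brasstop',world(c,[319.5,191.3],.075)[0,:2]),('bow',np.array([.45593,.15128])),('tcp',np.array([.45722,.15062]))):
    d=w-[.457,.1505]; print(nm,d@ex,d@ey)
zt=.1233-.009+.044
cols=lambda row:np.nonzero((b[row]>1.4*r_[row])&(b[row]>40)&(abs(np.arange(640)-317)<25))[0]
for row in (220,230,245,260): k=cols(row); print(row,k.min(),k.max())
```

```text
204 [314, 315, 316, 317, 318, 319, 320, 321, 322, 323, 324] [[181, 132, 33], [86, 62, 17]]
207 [314, 315, 316, 317, 318, 319, 320, 321, 322, 323, 324] [[183, 135, 34], [109, 76, 15]]
210 [314, 315, 316, 317, 318, 319, 320, 321, 322, 323, 324] [[183, 133, 33], [109, 77, 18]]
213 [314, 315, 316, 317, 318, 319, 320, 321, 322, 323, 324] [[186, 136, 34], [111, 79, 21]]
slotend 0.00026511813389885734 0.010265980541930318
brassL -0.017589841106788427 -0.005794261569202853
brassR 0.01878433897500089 -0.005774540330621779
brasstop 0.0003751746323775119 0.01769025956494316
bow -0.0012175736640093653 0.0005203982827708468
tcp 0.00018751578759355103 0.0001662462913967452
220 307 327
230 305 329
245 303 331
260 303 332
```

```bash
cat >> h.py <<'E'
A=-.226; EX=np.array([np.cos(A),np.sin(A)]); EY=np.array([-EX[1],EX[0]])
def at(dx,dy,z): return [*(np.array([.457,.1505])+dx*EX+dy*EY),z]
def show(t=''):
    s=status.observe(); d=s['position'][:2]-[.457,.1505]; f=s['contact_force']
    print(t,round(s['clock'],2),'xyz mm',np.round(1e3*np.r_[d@EX,d@EY,s['position'][2]],2),'F',np.round([f[:2]@EX,f[:2]@EY,f[2]],1),'T',np.round(s['wrist_torque'],2),'grip',round(s['grip_width'],4),round(s['gripper_force'],1),'yaw',round(s['orientation'][2],3)); return s
E
python3 - <<'E'
from h import *
r.servo_line(at(.0015,-.0006,.118),rate=.05); r.pause(.2); show()
print(r.servo_line(at(.0015,-.0006,.100),rate=.03,force_limit=5)); show()
E
```

```text
10.6 xyz mm [  1.49  -0.59 117.98] F [-0.5  0.7 -0.7] T [0.   0.04 0.01] grip 0.0113 40.3 yaw 1.345
True
 11.26 xyz mm [ 1.2  -0.72 99.51] F [ 0.5 -0.8  4.5] T [ 0.    0.08 -0.01] grip 0.0113 41.0 yaw 1.345
```

Run:
```python
from h import *
grab(90); show()
for z in (.096,.092,.088,.085,.0835):
    hit=r.servo_line(at(.0013,-.0006,z),rate=.03,force_limit=18); show(hit)
    if hit: break
```

```text
11.47 xyz mm [ 1.18 -0.72 99.47] F [0.8 0.2 5.2] T [0.   0.04 0.05] grip 0.0106 87.6 yaw 1.345
False 11.73 xyz mm [ 1.25 -0.74 96.01] F [-0.2 -1.2  3.3] T [-0.05  0.13  0.03] grip 0.0111 87.7 yaw 1.345
False 12.02 xyz mm [ 1.27 -0.68 92.  ] F [-0.9 -0.4  3.3] T [-0.04  0.1   0.01] grip 0.0111 87.6 yaw 1.345
False 12.3 xyz mm [ 1.19 -0.71 87.89] F [-0.5 -0.6  1.6] T [-0.02  0.08 -0.02] grip 0.0109 87.6 yaw 1.345
False 12.55 xyz mm [ 1.22 -0.71 84.82] F [ 0.8 -0.4  0.7] T [-0.02 -0.    0.  ] grip 0.0105 87.6 yaw 1.345
False 12.8 xyz mm [ 1.31 -0.67 84.1 ] F [-1.8 -0.2  9.4] T [-0.13  0.4   0.02] grip 0.0111 89.2 yaw 1.345
```

Run:
```python
from h import *
print(r.servo_line(at(.0013,-.0006,.0825),rate=.02,force_limit=20)); show(); r.pause(.3); show()
c,im=snap('wrist','wi'); cv2.imwrite('pics/wic.png',cv2.resize(im[100:300,200:440,::-1],None,fx=3,fy=3))
c,im=snap('scene','si'); u,v=pix(c,[.457,.15,.09])[0].astype(int); print(u,v); cv2.imwrite('pics/sic.png',cv2.resize(im[v-40:v+40,u-50:u+50,::-1],None,fx=7,fy=7,interpolation=2))
```

```text
False
 13.05 xyz mm [ 1.37 -0.68 83.97] F [-3.6 -1.7 21.5] T [-0.14  0.97  0.02] grip 0.011 91.0 yaw 1.344
 13.35 xyz mm [ 1.36 -0.68 83.96] F [-3.4 -1.5 22.2] T [-0.23  0.94 -0.01] grip 0.0111 91.0 yaw 1.344
283 192
```

View pics/wic.png

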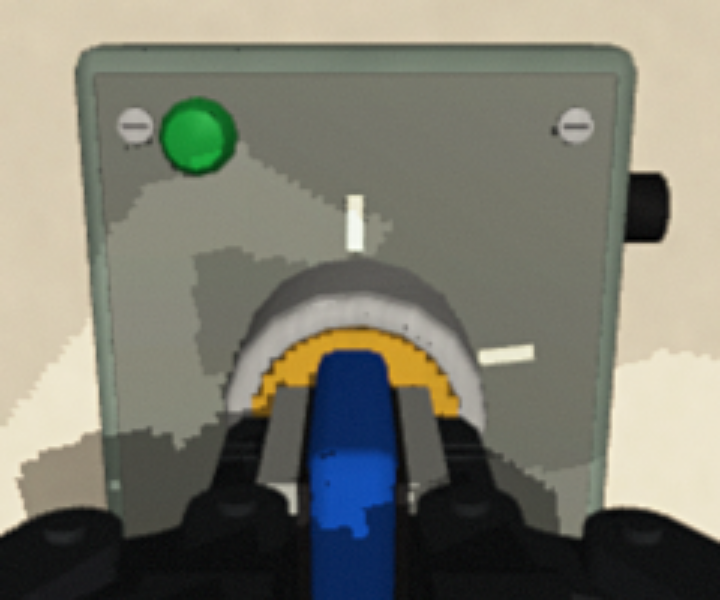

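View pics/sic.png

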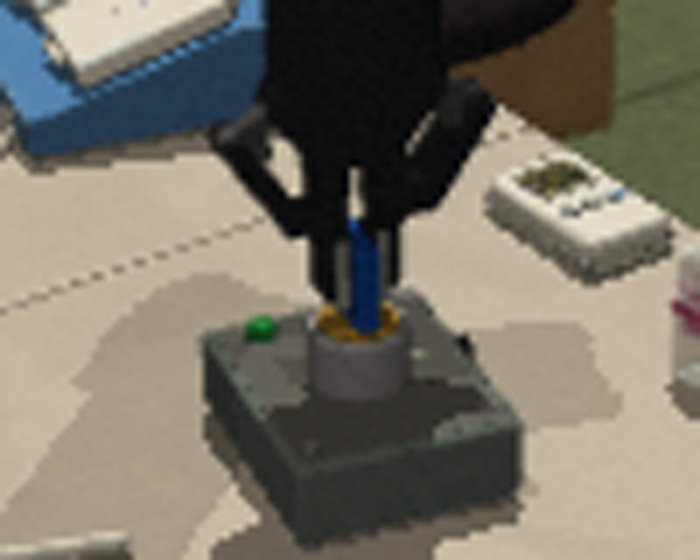

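Run:
```python
from h import *
r.servo_line(at(.0013,-.0006,.0832),rate=.02); show()
y0=A+np.pi/2
for a in np.arange(.1,.61,.1):
    r.servo_line(at(.0013,-.0006,.0832),rot=[np.pi,0,y0-a],rate=.02); s=show(round(a,2))
    if np.hypot(*s['contact_force'][:2])>15: break
```

```text
13.7 xyz mm [ 1.37 -0.67 84.06] F [-2.6 -1.  13.1] T [-0.17  0.56 -0.01] grip 0.0107 89.2 yaw 1.345
0.1 13.95 xyz mm [ 1.47 -0.65 84.05] F [-1.1 -0.5 11.9] T [-0.16  0.56  0.01] grip 0.0108 89.8 yaw 1.244
0.2 14.2 xyz mm [ 1.64 -0.66 84.05] F [-1.5 -1.1 12.1] T [-0.14  0.53  0.01] grip 0.0108 89.8 yaw 1.144
0.3 14.45 xyz mm [ 1.8  -0.67 84.06] F [-1.4 -0.9 11.7] T [-0.15  0.46  0.01] grip 0.0111 89.8 yaw 1.044
0.4 14.7 xyz mm [ 1.99 -0.67 84.06] F [-1.1 -1.2 12.5] T [-0.13  0.38  0.04] grip 0.0113 89.7 yaw 0.944
0.5 14.95 xyz mm [ 2.14 -0.71 84.06] F [-0.8 -1.4 12.1] T [-0.15  0.37  0.04] grip 0.0109 89.7 yaw 0.844
0.6 15.2 xyz mm [ 2.32 -0.78 84.06] F [-0.6 -1.9 11. ] T [-0.21  0.33  0.05] grip 0.0109 89.6 yaw 0.744
```

Run:
```python
from h import *
y0=A+np.pi/2
for a in (.75,.9,1.05,1.2,1.3,1.4,1.45,1.5,1.53):
    r.servo_line(at(.0013,-.0006,.0832),rot=[np.pi,0,y0-a],rate=.02); s=show(round(a,2))
    if np.hypot(*s['contact_force'][:2])>20: break
r.pause(.5); show()
c,im=snap('top','tf')
c,im=snap('wrist','wf'); cv2.imwrite('pics/wfc.png',cv2.resize(im[100:300,200:440,::-1],None,fx=3,fy=3))
```

```text
0.75 15.5 xyz mm [ 2.57 -0.91 84.08] F [-0.5 -1.7 11.4] T [-0.28  0.22  0.06] grip 0.0109 89.6 yaw 0.594
0.9 15.8 xyz mm [ 2.78 -1.07 84.08] F [-0.7 -0.9 10.7] T [-0.35  0.16  0.01] grip 0.0109 89.5 yaw 0.444
1.05 16.1 xyz mm [ 3.01 -1.33 84.1 ] F [-0.1 -2.6  9.7] T [-0.44  0.08  0.09] grip 0.011 89.4 yaw 0.294
1.2 16.4 xyz mm [ 3.16 -1.63 84.12] F [ 1.2 -2.1  9.5] T [-0.56  0.06  0.07] grip 0.0107 89.4 yaw 0.144
1.3 16.65 xyz mm [ 3.23 -2.   84.12] F [ 0.  -1.7  9.1] T [-0.64  0.07  0.13] grip 0.0108 89.4 yaw 0.044
1.4 16.9 xyz mm [ 3.25 -2.16 84.12] F [ 1.2 -3.3  9. ] T [-0.69  0.08  0.11] grip 0.0106 89.4 yaw -0.056
1.45 17.15 xyz mm [ 3.25 -2.2  84.12] F [ 1.7 -3.2  8.5] T [-0.8   0.05  0.12] grip 0.0109 89.2 yaw -0.106
1.5 17.4 xyz mm [ 3.28 -2.31 84.12] F [ 1.  -3.2  8.6] T [-0.78  0.04  0.06] grip 0.0106 89.2 yaw -0.156
1.53 17.65 xyz mm [ 3.26 -2.37 84.13] F [ 1.4 -4.1  8.8] T [-0.8   0.01  0.08] grip 0.0108 89.0 yaw -0.186
 18.15 xyz mm [ 3.26 -2.34 84.14] F [ 0.9 -3.1  9.1] T [-0.8   0.05  0.09] grip 0.0107 89.0 yaw -0.186
```

View pics/wfc.png

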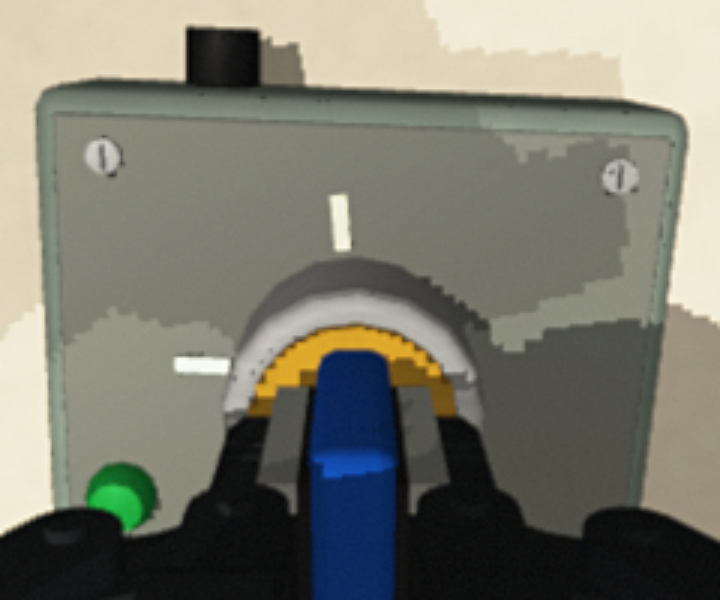

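Run:
```python
from h import *
print(order.sign_off()); show()
```

```text
the job is handed in; nothing more can be done
None
the job is handed in; nothing more can be done
```

The blue key is fully home in the switch, turned clockwise about 1.5 rad with the gripper still holding it, and I handed the job in at about 18 s; no verdict came back, and I never looked at the red key again after lifting the blue one.

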